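# Rotate coffee stock: clear the delivery stack and refill the sloped lane

### The job

Rotate the coffee stock: take the old carton from the low front end of the sloped lane and set it in the square tray, letting the second carton slide down to the front by itself; only then load the new carton from the delivery stack into the lane behind the second one, lying flat on the slope and right side up. Take the rest of the stack apart too: the round tin goes in the round tray and the long gift box in the long tray, each standing upright and flat inside its tray's rim. Never tip anything over and do not lift the second carton out of the lane.

Things in the scene. Friction and masses are not known exactly. Their poses are not given: they have to be found in the camera images.
- old_carton: plain brown carton with pale tape across its top (along y), 66 mm along its x, 60 along y, 64 high, 0.18 kg; origin at the centre of its underside, z out of its top. The three cartons look alike, known by their start: this one is at the lane's low front end against the stop, leaning with the slope.
- second_carton: plain brown carton with pale tape across its top (along y), 66 mm along its x, 60 along y, 64 high, 0.18 kg; origin at the centre of its underside, z out of its top. The three cartons look alike, known by their start: this one is in the lane right behind the old one, touching it; it slides to the stop when that is taken away.
- new_carton: plain brown carton with pale tape across its top (along y), 66 mm along its x, 60 along y, 64 high, 0.18 kg; origin at the centre of its underside, z out of its top. The three cartons look alike, known by their start: this one is the middle of the delivery stack, on the gift box, under the tin, sides within 0.1 rad of the gift box's.
- tin: a round metal coffee tin with a pale paper band, standing on top of the delivery stack; 62 mm in diameter, 60 mm high, about 0.2 kg; origin at the centre of its underside, z along its axis, up.
- gift_box: a long brown cardboard gift box at the bottom of the delivery stack, standing on the counter; 160 mm along its x, 62 mm along its y, 50 mm high, about 0.3 kg; origin at the centre of its underside, z up.
- lane: gravity-feed roller lane (aluminium, fixed). Origin on the counter under its middle, z vertical, x level from its low front end (towards the robot) to its high, open rear end. Its floor rises at 0.21 rad (12 deg) towards +x, is 170 mm long, 70 mm wide; side walls 6 mm thick stand 14 mm above it, the front stop 26 mm. Cartons lie with x up the slope and roll down freely.
- square_tray: a shallow, nearly square wooden tray fixed to the counter: inside 88 mm along its x by 82 mm along its y, walls 6 mm thick; origin at the centre of its underside, floor 6 mm and rim 18 mm above it.
- long_tray: a shallow long wooden tray fixed to the counter: inside 184 mm along its x by 86 mm along its y, walls 6 mm thick; origin at the centre of its underside, floor 6 mm and rim 18 mm above it.
- round_tray: a shallow round wooden tray fixed to the counter: inside 86 mm in diameter, wall 6 mm thick; origin at the centre of its underside, floor 6 mm and rim 18 mm above it.
- lane_stop (a point): point of the lane: middle of its floor's low edge, at the stop's inner face (in the lane's frame x = -85 mm, z = 35 mm); axes as the lane's. Cartons gather here: at the end the second carton's origin is 33 mm, the new one's 99 mm up the slope from it; one released a little higher slides down. Two cartons fill the lane: the new one fits only when the old one is out.
Things that resemble listed ones, but are neither listed nor needed, are in the scene too. Leave any purple look-alike of the lane alone.

How it is judged (in metres and radians):
On the way, in this order (a step that is already met when the one before it is completed fails the run):
1. the old carton stands in the square tray and the second carton has slid down to the front stop (horizontal distance between old_carton and square_tray below 0.02 m and z of old_carton in the frame of square_tray between 0.003 and 0.01 m and angle between old_carton's own z axis and vertical below 0.08 rad and x of second_carton in the frame of lane between -0.063 and -0.043 m and y of second_carton in the frame of lane between -0.009 and 0.009 m and z of second_carton in the frame of lane between 0.036 and 0.049 m and angle between second_carton's own z axis and vertical between 0.15 and 0.27 rad), for 0.2 s.
2. the new carton lies in the lane behind the second carton (x of new_carton in the frame of lane between -0.002 and 0.026 m and y of new_carton in the frame of lane between -0.009 and 0.009 m and z of new_carton in the frame of lane between 0.049 and 0.064 m and angle between new_carton's own z axis and vertical between 0.15 and 0.27 rad and x of second_carton in the frame of lane between -0.063 and -0.043 m and y of second_carton in the frame of lane between -0.009 and 0.009 m and z of second_carton in the frame of lane between 0.036 and 0.049 m and angle between second_carton's own z axis and vertical between 0.15 and 0.27 rad), for 0.2 s.
At the end, for the whole second after the job is handed in: Old carton, tin and gift box flat inside the square, round and long tray (centres within 20, 17, 20 mm); second carton at the lane's stop (10 mm), new carton flat on the slope behind it (14 mm); everything released and at rest (all of step 2 and horizontal distance between old_carton and square_tray below 0.02 m and z of old_carton in the frame of square_tray between 0.003 and 0.01 m and angle between each of old_carton, tin, gift_box's own z axis and vertical below 0.08 rad and horizontal distance between tin and round_tray below 0.017 m and z of tin in the frame of round_tray between 0.003 and 0.01 m and horizontal distance between gift_box and long_tray below 0.02 m and z of gift_box in the frame of long_tray between 0.003 and 0.01 m and linear speed of each of old_carton, second_carton, new_carton, tin, gift_box below 0.02 m/s and contact force between each of old_carton, second_carton, new_carton, tin, gift_box and the fingers below 0.3 N); the robot touches nothing.
It fails at once if a carton, the tin or the gift box is tipped by more than about 50 degrees (angle between any of old_carton, second_carton, new_carton, tin, gift_box's own z axis and vertical above 0.9 rad).
It fails at once if the second carton is lifted out of the lane (z of second_carton in the frame of lane above 0.085 m).
It also fails if it takes over 128 s, if anything falls off the work surface, if the arm or the gripper's body presses on something with over 40 N, if the wrist force passes 120 N, or if a joint passes its speed limit or range.

### The arm

A 6-joint arm with a two-finger parallel gripper is mounted at the origin on the work surface. World frame = base frame: x ahead of the robot, y to its left, z up, the work surface at z = 0. Lengths are in mm, angles in rad, forces in N, time in s.
With the tool pointing down it reaches from about 275 to 1000 mm from the base axis. Payload 8.4 kg.
Tool frame: the origin (TCP) lies between the finger pads; the fingertips stand r.finger_overhang ahead of it and the grasp point (between the pads) is the TCP (r.finger_overhang is the distance from the TCP to the fingertips, in mm); z points along the fingers, y is the line along which they close (so a half turn about z gives the same grasp; the last joint's range is limited). The gripper opens to 85 mm and grips with 20 to 120 N. Pads are 22 mm wide; open, the fingers measure 114 mm over their backs; the gripper's body (76 mm by 85 mm) begins 54 mm behind the grasp point. The pads swing forward as they close: fully open they stand 13 mm farther back than shut.
Start: joints at [1.154, 0.353, 1.633, -0, 1.155, -0.002], TCP at [251.878, 572.001, 250.281] pointing down, gripper open.
Joint ranges: [-2.63, 2.63], [-0.92, 2.1], [0.06, 2.66], [-1.3, 4.44], [0, 2.69], [-3.02, 3.02]. Speed limits (rad/s): [2.22, 2.22, 2.79, 3.14, 3.14, 3.14].

### API

Orientations are given as [roll, pitch, yaw] about the fixed x, y, z axes, in that order (R = Rz(yaw) Ry(pitch) Rx(roll)).
In Python, from rig import r, cams, sign_off gives the robot as it stands.
- The arm moves only by the shell command python3 -m crank 'ROWS' [FORCE]. ROWS is JSON, a list of rows, each a list of 7 numbers: the shift along the tool's x, y, z in m, then the turn, a rotation vector about the tool's x, y, z in rad, then the closure, from 0 (fully open) to 1 (shut). In form: [[dx, dy, dz, ax, ay, az, gripper], ...]. A call has 1 to 5 rows; each row is the pose to reach, as a shift and turn from the pose commanded when the call began, along the tool's axes at that moment; what a row does not reach only later rows make up. A row lasts 1/10 s, in which the tool goes at most 50 mm and 8.59 degrees, less where a joint would pass 70% of its speed; a pose out of reach is approached as far as the arm can. A call with a gripper value outside its range is refused whole. The fingers move at their own pace and stop on an object; FORCE is the grip in N (left out, the last holds). Time passes only in rows, so rows that repeat a pose let the fingers close. It gives the time, the measured TCP pose, the force, the opening and the grip force at its end, in the units of the state.
- r.sense(): the state, without advancing time (a new reading comes with each control period).
- cams.grab_frame(name): name is "scene" or "top" or "wrist"; returns a dict with "image" (420x560x3 uint8, red, green, blue), "fx", "fy", "cx", "cy" (pixels), "position" and "orientation" of the camera in the world. Camera axes: x right, y down, z forward; pixel columns grow to the right and rows downward; lengths in mm; the calibration is good to about 2 mm. A picture is of the moment at which its call begins. There is no depth.
- sign_off(): hands the job in; it is judged then, once.
The state is a dict: "clock": time; "qpos": joint angles; "qvel": joint speeds; "joint_efforts": joint torques, N m; "eef_pos": TCP position; "tcp_rot": TCP orientation; "contact_force": force on the tool from outside, world axes, zero at the start; "wrist_torque": the same for the moment, N m; "opening": opening from 0.0 (shut) to 1.0 (fully open); "grasp_force": force on a finger pad.
Only numpy, scipy, OpenCV 4.12 (cv2) and the standard library are available. Lean on these libraries where they do the work, as an engineer would, in place of code of your own. Each camera call takes 0.05 s, during which the arm holds its last target. There are 200 camera calls.

## Working session

There is one attempt and no reset: what is moved stays moved. The work goes in short steps, Python scripts to look and compute and a shell command to move; the robot and the scene stay as the last step left them, time stands still between calls to the robot, and variables do not carry over. Pictures are saved under pics/ and viewed, at most 14 in all, crops included, and the job is handed in when it is done.

```bash
ls; mkdir -p pics; python3 - <<'E'
from rig import r,cams
import cv2
for n in("scene","top"):
    f=cams.grab_frame(n); cv2.imwrite(f"pics/{n}0.png",f["image"][:,:,::-1])
    print(n,{k:v for k,v in f.items() if k!="image"})
print(r.finger_overhang,r.sense())
E
```

```text
pics
scene {'fx': 433.0880834638841, 'fy': 433.0880834638841, 'cx': 277.943865241962, 'cy': 211.08434282082877, 'position': array([1195.5764443 ,  -59.1023663 ,  721.88990097]), 'orientation': array([-2.31578918,  0.00705351,  1.48255446])}
top {'fx': 477.99053609520854, 'fy': 477.99053609520854, 'cx': 272.1783193194082, 'cy': 215.2071236195229, 'position': array([ 437.97766251,    3.4895759 , 1378.43708279]), 'orientation': array([-3.08688721,  0.00541243, -1.58439123])}
19.0 {'clock': 0.1, 'qpos': array([ 1.15358048e+00,  3.53565510e-01,  1.63405584e+00, -1.58449359e-05,
        1.15517934e+00, -2.39325482e-03]), 'qvel': array([ 3.82448206e-04, -1.57763720e-03, -1.66771164e-03,  4.37465707e-04,
       -5.62490767e-04,  8.96835267e-06]), 'joint_efforts': array([-4.31375574e-04, -6.06354833e+01, -3.42821252e+01, -7.92202809e-05,
        3.90063869e-03,  2.09001584e-06]), 'eef_pos': array([251.73291528, 571.63178751, 249.64676894]), 'tcp_rot': array([-3.14038459e+00,  1.15971071e-05,  2.72677648e+00]), 'contact_force': array([ 0.22448073,  0.03443041, -0.47550547]), 'wrist_torque': array([-0.00467209, -0.03284411, -0.02150051]), 'grasp_force': 0.0, 'opening': 0.996134789745095}
```

View pics/scene0.png

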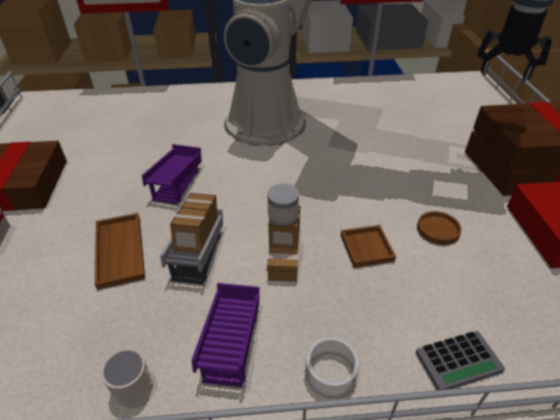

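View pics/top0.png

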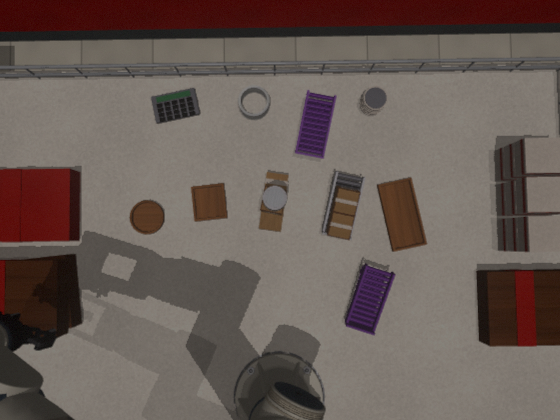

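The top view shows the round tray (147,216), square tray (209,202), stack (274,200), aluminium lane (343,206) and long tray (402,214). Enlarging.

```bash
python3 - <<'E'
import cv2
im=cv2.imread("pics/top0.png")
for n,(x0,y0) in dict(L=(120,160),R=(250,160)).items():
    c=cv2.resize(im[y0:y0+100,x0:x0+180],None,fx=4.4,fy=4.4,interpolation=cv2.INTER_CUBIC)
    c=cv2.convertScaleAbs(c,alpha=1.5)
    for k in range(0,180,20):
        cv2.putText(c,str(x0+k),(int(k*4.4),10),0,.35,(0,255,0)); cv2.line(c,(int(k*4.4),12),(int(k*4.4),20),(0,255,0))
    for k in range(0,100,20):
        cv2.putText(c,str(y0+k),(0,int(k*4.4)+4),0,.35,(0,255,0)); 
    cv2.imwrite(f"pics/crop{n}.png",c)
E
```

```text
(no output)
```

View pics/cropL.png

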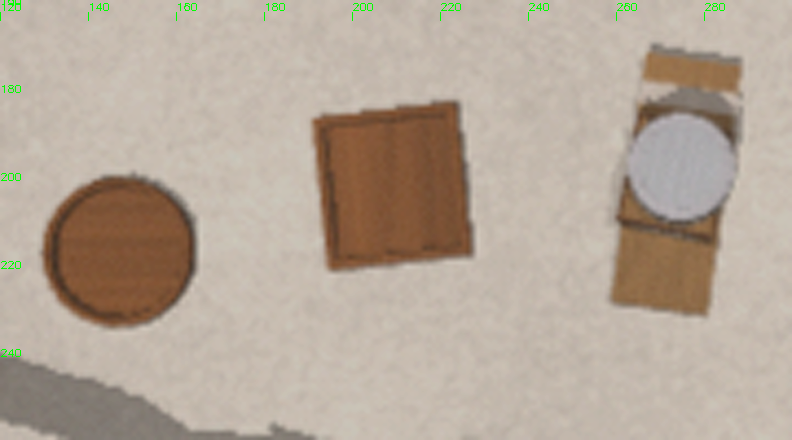

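View pics/cropR.png

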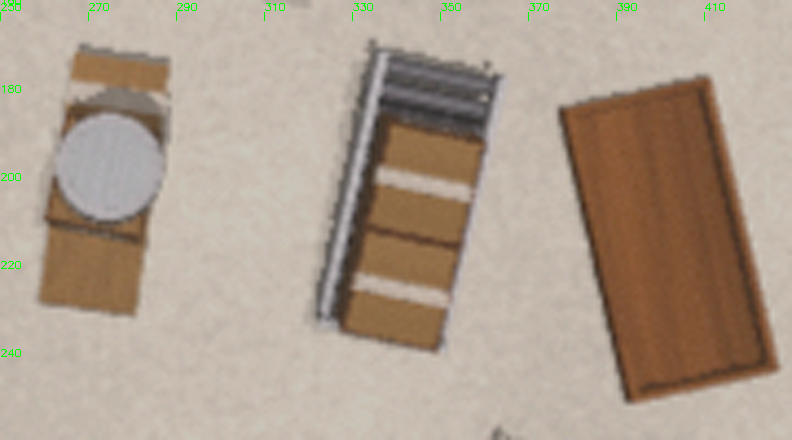

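```bash
cat > geo.py <<'E'
import numpy as np, json
from scipy.spatial.transform import Rotation as R
from scipy.optimize import least_squares
def project(f,P):
    p=(np.atleast_2d(P)-f["position"])@R.from_euler("xyz",f["orientation"]).as_matrix()
    return np.c_[f["fx"]*p[:,0]/p[:,2]+f["cx"],f["fy"]*p[:,1]/p[:,2]+f["cy"]]
def fit(f,local,px,g):
    "planar pose x,y,yaw of an object with local points (3D, world-z) seen at px"
    local=np.array(local,float);px=np.array(px,float)
    def P(p): 
        c,s=np.cos(p[2]),np.sin(p[2]); return np.c_[p[0]+c*local[:,0]-s*local[:,1],p[1]+s*local[:,0]+c*local[:,1],local[:,2]]
    r=least_squares(lambda p:(project(f,P(p))-px).ravel(),g,x_scale=[100,100,1]); return r.x.round(3),np.sqrt(np.mean(r.fun**2)).round(2)
def box(lx,ly,z): return [[sx*lx/2,sy*ly/2,z] for sx,sy in((1,1),(1,-1),(-1,-1),(-1,1))]  # far-left, far-right, near-right, near-left
def slope(s,y,h): c,q=np.cos(.21),np.sin(.21); return [-85+s*c-h*q,y,35+s*q+h*c]
def rows(target,rpy,start=None):
    "shift (m) and rotvec in current tool axes to reach a target"
    from rig import r
    s=r.sense(); T=R.from_euler("xyz",s["tcp_rot"]); D=T.inv()*R.from_euler("xyz",rpy)
    d=T.inv().apply(np.array(target)-s["eef_pos"])/1000
    print("d",d.round(4),"rot",D.as_rotvec().round(4),"t",s["clock"],"steps",max(np.linalg.norm(d)/.05,D.magnitude()/.15).round(1),"pos",s["eef_pos"].round(1),"F",s["contact_force"].round(1),"op",s["opening"].round(3),"g",s["grasp_force"])
E
python3 - <<'E'
from geo import *
from rig import cams
f=cams.grab_frame("top")
L=lambda *p:[[120+x/4.4,160+y/4.4] for x,y in p]
Q=lambda *p:[[250+x/4.4,160+y/4.4] for x,y in p]
print("round",fit(f,[[0,0,18],[0,0,18]],L((119.5,251),(119.5,251)),[440,350,0]))
print("sq",fit(f,box(100,94,18),L((313,118),(458,101),(473,257),(330,271)),[480,180,0]), fit(f,box(94,100,18),L((313,118),(458,101),(473,257),(330,271)),[480,180,0]))
print("long",fit(f,box(196,98,18),Q((560,108),(708,77),(778,369),(630,402)),[450,-380,0]))
print("tin",fit(f,[[0,0,174]]*2,L((682,167),(682,167)),[480,0,0]))
print("gift",fit(f,box(160,62,50),L((648,50),(742,62),(707,316),(612,303)),[480,0,0]))
print("new",fit(f,box(66,60,114),L((637,105),(737,112),(716,236),(622,218)),[480,0,0]))
print("lane",fit(f,[slope(132,30,64),slope(132,-30,64),slope(66,-30,64),slope(66,30,64),slope(0,-30,64),slope(0,30,64)],
  Q((390,122),(485,140),(460,245),(368,228),(438,350),(343,332)),[450,-200,0]))
from rig import r
E
```

```text
round (array([512.272, 366.675,   0.   ]), np.float64(0.0))
sq (array([5.51671e+02, 1.88583e+02, 9.50000e-02]), np.float64(0.22)) (array([5.51654e+02, 1.88581e+02, 9.50000e-02]), np.float64(1.17))
long (array([ 5.10353e+02, -3.59773e+02,  2.05000e-01]), np.float64(0.21))
tin (array([547.602,   1.383,   0.   ]), np.float64(0.0))
gift (array([ 5.49165e+02,  4.28600e+00, -1.52000e-01]), np.float64(0.4))
new (array([ 5.52681e+02,  3.70100e+00, -1.55000e-01]), np.float64(1.02))
lane (array([ 5.41574e+02, -1.88392e+02, -2.10000e-01]), np.float64(0.39))
```

```bash
cat >> geo.py <<'E'
LANE=np.array([541.6,-188.4,-.21])
def lane_pose(s,h,y=0):
    Rz=R.from_euler("z",LANE[2]); p=Rz.apply(slope(s,y,h))+[LANE[0],LANE[1],0]
    c,q=np.cos(.21),np.sin(.21)
    M=Rz.as_matrix()@np.array([[-c,0,q],[0,1,0],[-q,0,-c]]); return p,R.from_matrix(M).as_euler("xyz")
E
python3 - <<'E'
from geo import *
for s,h in((33,40),(33,140),(100,150)): print(lane_pose(s,h))
p,e=lane_pose(33,150); rows(p,e); rows(p,[np.pi,0,2.727])
E
```

```text
(array([ 481.8781307 , -175.67073479,   81.00041328]), array([3.14159265, 0.21      , 2.93159265]))
(array([ 461.49010805, -171.32518181,  178.80350476]), array([3.14159265, 0.21      , 2.93159265]))
(array([ 523.53978528, -184.55060169,  202.55062719]), array([3.14159265, 0.21      , 2.93159265]))Traceback (most recent call last):
  File "<stdin>", line 3, in <module>
  File "geo.py", line 20, in rows
    print("d",d.round(4),"rot",D.as_rotvec().round(4),"t",s["clock"],"steps",max(np.linalg.norm(d)/.05,D.magnitude()/.15).round(1),"pos",s["eef_pos"].round(1),"F",s["contact_force"].round(1),"op",s["opening"].round(3),"g",s["grasp_force"])
                                                                                                                                                                                                    ^^^^^^^^^^^^^^^^^^
AttributeError: 'float' object has no attribute 'round'
```

```bash
sed -i 's/s\["opening"\].round(3)/round(s["opening"],3)/' geo.py; python3 - <<'E'
from geo import *
p,e=lane_pose(33,150); rows(p,e); rows([460,-172,250],[np.pi,0,2.727])
E
```

```text
d [-0.4894 -0.5958  0.0618] rot [-0.0226 -0.2094 -0.2039] t 0.15 steps 15.5 pos [251.7 571.7 249.7] F [0.1 0.1 0.2] op 1.004 g 0.0
d [-4.903e-01 -5.967e-01  4.000e-04] rot [-0.0011 -0.     -0.0002] t 0.15 steps 15.4 pos [251.7 571.7 249.7] F [0.1 0.1 0.2] op 1.004 g 0.0
```

```bash
python3 -m crank '[[-0.03,-0.037,0,0,0,0,0],[-0.06,-0.074,0,0,0,0,0],[-0.09,-0.11,0,0,0,0,0],[-0.12,-0.146,0,0,0,0,0],[-0.15,-0.183,0,0,0,0,0]]' && python3 -m crank '[[-0.03,-0.037,0,0,0,0,0],[-0.06,-0.074,0,0,0,0,0],[-0.09,-0.11,0,0,0,0,0],[-0.12,-0.146,0,0,0,0,0],[-0.15,-0.183,0,0,0,0,0]]' && python3 -m crank '[[-0.03,-0.037,0,0,0,0,0],[-0.06,-0.074,0,0,0,0,0],[-0.09,-0.11,0,0,0,0,0],[-0.12,-0.146,0,0,0,0,0],[-0.15,-0.183,0,0,0,0,0]]' && python3 - <<'E'
from geo import *
p,e=lane_pose(33,150); rows(p,e)
E
```

```text
clock: 0.65
eef_pos: [315.5, 342.3, 250.1]
tcp_rot: [-3.142, 0.0, 2.727]
contact_force: [0.7, 0.0, -0.2]
opening: 1.003
grasp_force: 0.0
clock: 1.15
eef_pos: [379.0, 114.4, 250.4]
tcp_rot: [3.141, 0.0, 2.727]
contact_force: [0.4, 0.7, -0.6]
opening: 0.999
grasp_force: 0.0
clock: 1.65
eef_pos: [442.5, -113.8, 250.4]
tcp_rot: [3.141, 0.0, 2.726]
contact_force: [1.1, 0.9, -1.0]
opening: 1.001
grasp_force: 0.0Traceback (most recent call last):
  File "<stdin>", line 2, in <module>
  File "geo.py", line 20, in rows
    print("d",d.round(4),"rot",D.as_rotvec().round(4),"t",s["clock"],"steps",max(np.linalg.norm(d)/.05,D.magnitude()/.15).round(1),"pos",s["eef_pos"].round(1),"F",s["contact_force"].round(1),"op",round(s["opening"],3),"g",s["grasp_force"])
                                                                             ^^^^^^^^^^^^^^^^^^^^^^^^^^^^^^^^^^^^^^^^^^^^^^^^^^
AttributeError: 'float' object has no attribute 'round'
```

Fast and accurate. Fix the print and continue.

```bash
sed -i 's/,max(np.linalg.norm(d)\/.05,D.magnitude()\/.15).round(1)/,round(float(max(np.linalg.norm(d)\/.05,D.magnitude()\/.15)),1)/' geo.py; python3 - <<'E'
from geo import *
p,e=lane_pose(33,150); rows(p,e)
E
```

```text
d [-0.0385 -0.0454  0.0618] rot [-0.0214 -0.2089 -0.2044] t 1.65 steps 2.0 pos [ 442.5 -113.8  250.4] F [ 1.1  0.9 -1. ] op 1.001 g 0.0
```

```bash
python3 -m crank '[[-0.013,-0.015,0.02,-0.007,-0.07,-0.068,0],[-0.026,-0.03,0.04,-0.014,-0.14,-0.136,0],[-0.0385,-0.0454,0.0618,-0.0214,-0.2089,-0.2044,0],[-0.0385,-0.0454,0.0618,-0.0214,-0.2089,-0.2044,0]]' && python3 - <<'E'
from geo import *
from rig import cams
import cv2
p,e=lane_pose(33,40); rows(p,e)
f=cams.grab_frame("wrist"); im=f["image"][:,:,::-1].copy()
for s in(0,66,132):
  for y in(-30,30):
    u=project(f,[lane_pose(s,64,y)[0]])[0]; print(s,y,u.round(1)); cv2.circle(im,tuple(int(v) for v in u),3,(0,255,0),1)
cv2.imwrite("pics/w1.png",im)
E
```

```text
clock: 2.05
eef_pos: [456.8, -169.5, 185.7]
tcp_rot: [3.141, 0.206, 2.931]
contact_force: [0.6, 0.9, 0.0]
opening: 1.004
grasp_force: 0.0
d [-0.0039 -0.0008  0.1078] rot [ 0.0001 -0.0039 -0.0001] t 2.05 steps 2.2 pos [ 456.8 -169.5  185.7] F [0.6 0.9 0. ] op 1.004 g 0.0
0 -30 [236.6 179.2]
0 30 [331.3 179.2]
66 -30 [240.3 273.9]
66 30 [327.6 273.9]
132 -30 [243.4 354.8]
132 30 [324.3 354.8]
```

View pics/w1.png

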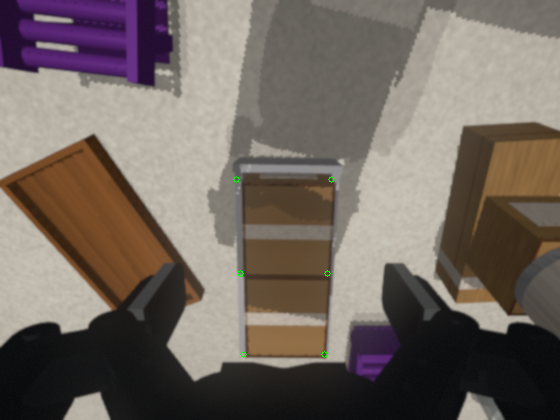

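Wrist view: projected corners match the lane cartons (seam at row 276, columns 240–328), fingers straddle them. Descend and grip.

```bash
python3 -m crank '[[-0.003,-0.001,0.04,0,-0.004,0,0],[-0.003,-0.001,0.075,0,-0.004,0,0],[-0.003,-0.001,0.1,0,-0.004,0,0],[-0.003,-0.001,0.111,0,-0.004,0,0],[-0.003,-0.001,0.111,0,-0.004,0,0]]' 40 && python3 -m crank '[[0,0,0,0,0,0,1],[0,0,0,0,0,0,1],[0,0,0,0,0,0,1],[0,0,0,0,0,0,1],[0,0,0,0,0,0,1]]' 40 && python3 -m crank '[[0,0,0,0,0,0,1],[0,0,0,0,0,0,1],[0,0,0,0,0,0,1]]' 40
```

```text
clock: 2.6
eef_pos: [484.9, -174.6, 80.0]
tcp_rot: [3.141, 0.211, 2.932]
contact_force: [-0.2, 0.6, -0.4]
opening: 0.996
grasp_force: 0.0
clock: 3.1
eef_pos: [485.5, -175.4, 82.2]
tcp_rot: [-3.141, 0.216, 2.932]
contact_force: [-0.4, 2.9, 8.1]
opening: 0.7
grasp_force: 42.2
clock: 3.4
eef_pos: [485.5, -175.4, 82.2]
tcp_rot: [-3.141, 0.216, 2.932]
contact_force: [-1.5, 2.5, 7.6]
opening: 0.698
grasp_force: 42.2
```

```bash
python3 -m crank '[[0,0,-0.012,0,0,0,1],[0,0,-0.03,0,0,0,1],[0,0,-0.055,0,0,0,1],[0,0,-0.085,0,0,0,1],[0,0,-0.115,0,0,0,1]]' && python3 - <<'E'
from geo import *
from rig import cams
import cv2
T=R.from_euler("xyz",[-3.141,.216,2.932]); q=R.from_euler("z",LANE[2]).inv().apply(np.array([485.5,-175.4,82.2])-[LANE[0],LANE[1],0])-[-85,0,35]
c,s=np.cos(.21),np.sin(.21); print("grasp s",q[0]*c+q[2]*s,"h",-q[0]*s+q[2]*c,"y",q[1])
rows([530,120,260],[np.pi,0,2.932])
rows([551.7,188.6,150],[np.pi,0,.095+np.pi])
f=cams.grab_frame("scene"); cv2.imwrite("pics/s1.png",cv2.resize(f["image"][120:320,60:460,::-1],None,fx=2,fy=2))
E
```

```text
clock: 3.9
eef_pos: [459.7, -169.9, 194.8]
tcp_rot: [-3.141, 0.213, 2.932]
contact_force: [0.6, -0.3, -0.8]
opening: 0.698
grasp_force: 45.8
grasp s 36.659347303641034 h 40.44657028435228 y 1.0198015100477364
d [-0.022   0.2982 -0.0621] rot [-3.00e-04  2.13e-01 -2.00e-04] t 3.9 steps 6.1 pos [ 459.7 -169.9  194.8] F [ 0.6 -0.3 -0.8] op 0.698 g 45.75754702091217
d [-0.0056  0.3698  0.0469] rot [-0.0327  0.2113 -0.3036] t 3.9 steps 7.5 pos [ 459.7 -169.9  194.8] F [ 0.6 -0.3 -0.8] op 0.698 g 45.75754702091217
```

View pics/s1.png

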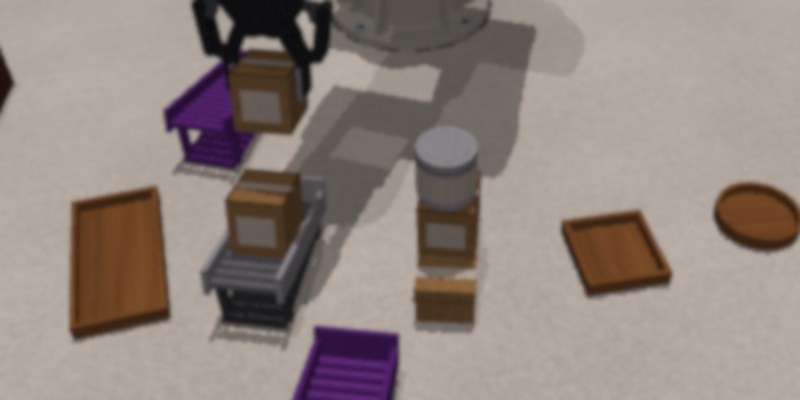

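Old carton is lifted clear (270,90 in crop), and the second is sliding down the lane. Carrying over the stack to the square tray.

```bash
python3 -m crank '[[-0.006,0.02,-0.045,0,0.1,0,1],[-0.012,0.06,-0.062,0,0.213,0,1],[-0.015,0.105,-0.062,0,0.213,0,1],[-0.018,0.15,-0.062,0,0.213,0,1],[-0.02,0.198,-0.062,0,0.213,0,1]]' && python3 - <<'E'
from geo import *
rows([551.7,188.6,250],[np.pi,0,.095+np.pi])
E
```

```text
clock: 4.45
eef_pos: [508.2, 23.5, 259.0]
tcp_rot: [-3.141, 0.002, 2.931]
contact_force: [0.8, -0.6, -1.2]
opening: 0.693
grasp_force: 46.0
d [-0.0081  0.1706  0.0089] rot [-0.0006  0.0016 -0.3055] t 4.45 steps 3.4 pos [508.2  23.5 259. ] F [ 0.8 -0.6 -1.2] op 0.693 g 45.96613526344299
```

```bash
python3 -m crank '[[-0.002,0.045,0.002,0,0,-0.08,1],[-0.004,0.09,0.004,0,0,-0.16,1],[-0.007,0.135,0.007,0,0,-0.24,1],[-0.01,0.17,0.009,0,0.0,-0.3055,1],[-0.01,0.1706,0.009,0,0,-0.3055,1]]' && python3 - <<'E'
from geo import *
rows([553.5,188.6,52],[np.pi,0,.095+np.pi])
E
```

```text
clock: 4.95
eef_pos: [553.9, 190.4, 249.3]
tcp_rot: [3.141, 0.002, -3.041]
contact_force: [0.1, -0.8, -1.2]
opening: 0.7
grasp_force: 45.9
d [ 0.0009 -0.0019  0.1973] rot [0.0007 0.0016 0.0056] t 4.95 steps 3.9 pos [553.9 190.4 249.3] F [ 0.1 -0.8 -1.2] op 0.7 g 45.91777324676514
```

```bash
python3 -m crank '[[0,0,0.045,0,0,0,1],[0.001,-0.001,0.095,0,0,0,1],[0.001,-0.002,0.14,0,0,0,1],[0.001,-0.002,0.175,0,0,0,1],[0.001,-0.002,0.192,0,0,0,1]]' && python3 -m crank '[[0,0,0.003,0,0,0,1],[0,0,0.005,0,0,0,1],[0,0,0.006,0,0,0,1]]'
```

```text
clock: 5.45
eef_pos: [550.5, 183.1, 54.3]
tcp_rot: [-3.14, -0.004, -3.047]
contact_force: [-0.4, 0.5, -1.4]
opening: 0.699
grasp_force: 45.8
clock: 5.75
eef_pos: [553.7, 184.7, 52.2]
tcp_rot: [3.142, 0.003, -3.046]
contact_force: [-0.4, 0.4, -1.5]
opening: 0.696
grasp_force: 45.8
```

```bash
python3 -m crank '[[0,0.003,0.002,0,0,0,1],[0,0.003,0.004,0,0,0,1],[0,0.003,0.005,0,0,0,1],[0,0.003,0.005,0,0,0,1]]'
```

```text
clock: 6.15
eef_pos: [553.0, 188.2, 46.9]
tcp_rot: [3.142, 0.002, -3.046]
contact_force: [-3.9, -0.2, 8.5]
opening: 0.699
grasp_force: 46.8
```

Touched the floor. Release and rise.

```bash
python3 -m crank '[[0,0,0,0,0,0,0],[0,0,0,0,0,0,0],[0,0,0,0,0,0,0],[0,0,0,0,0,0,0],[0,0,-0.005,0,0,0,0]]' && python3 -m crank '[[0,0,-0.04,0,0,0,0],[0,0,-0.09,0,0,0,0],[0,0,-0.14,0,0,0,0],[0,0,-0.19,0,0,0,0],[0,0,-0.22,0,0,0,0]]' && python3 - <<'E'
from geo import *
from rig import cams
import cv2
f=cams.grab_frame("top"); im=f["image"]; cv2.imwrite("pics/t1.png",cv2.convertScaleAbs(cv2.resize(im[165:255,180:380,::-1],None,fx=4,fy=4,interpolation=cv2.INTER_CUBIC),alpha=1.4))
f=cams.grab_frame("wrist"); cv2.imwrite("pics/w2.png",f["image"][:,:,::-1])
u=project(f,[[547.6,1.4,174]]);print("tin px",u)
rows([549,2,265],[np.pi,0,np.pi-.155])
E
```

```text
clock: 6.65
eef_pos: [552.1, 187.6, 50.3]
tcp_rot: [-3.141, -0.001, -3.046]
contact_force: [0.4, 1.4, -0.2]
opening: 1.001
grasp_force: 0.0
clock: 7.15
eef_pos: [553.5, 188.2, 275.4]
tcp_rot: [3.141, 0.005, -3.046]
contact_force: [0.9, 0.0, -0.2]
opening: 1.001
grasp_force: 0.0
tin px [[ 18.19969323 177.9522971 ]]
d [ 0.0237 -0.1852  0.0109] rot [0.0029 0.009  0.2508] t 7.25 steps 3.7 pos [554.8 188.6 276.4] F [0.6 1.  0.3] op 0.995 g 0.0
```

View pics/t1.png

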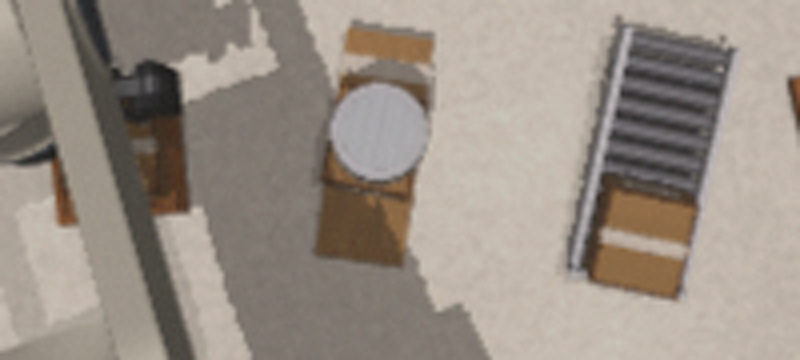

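The second carton has slid to the stop (640,240). Next, above the tin.

```bash
python3 -m crank '[[0.006,-0.045,0.002,0,0.002,0.06,0],[0.012,-0.09,0.005,0,0.004,0.12,0],[0.018,-0.135,0.008,0,0.006,0.19,0],[0.0237,-0.175,0.01,0,0.008,0.2508,0],[0.0237,-0.185,0.011,0,0.008,0.2508,0]]' && python3 -m crank '[[0,0,0,0,0,0,0],[0,0,0,0,0,0,0]]' && python3 - <<'E'
from geo import *
from rig import cams
import cv2
f=cams.grab_frame("wrist"); im=f["image"][:,:,::-1].copy()
a=np.linspace(0,6.28,40); P=np.c_[547.6+31*np.cos(a),1.4+31*np.sin(a),0*a+174]
for u in project(f,P): cv2.circle(im,tuple(int(v) for v in u),1,(0,255,0),-1)
c,s=np.cos(-.155),np.sin(-.155)
for X,Y,Z in box(66,60,114): 
  u=project(f,[[552+c*X-s*Y,3.7+s*X+c*Y,Z]])[0]; print(u); cv2.circle(im,tuple(int(v) for v in u),3,(0,0,255),1)
for X,Y,Z in box(160,62,50): 
  u=project(f,[[549.2+c*X-s*Y,4.3+s*X+c*Y,Z]])[0]; cv2.circle(im,tuple(int(v) for v in u),3,(255,0,0),1)
cv2.imwrite("pics/w3.png",im)
rows([547.6,1.4,152],[np.pi,0,np.pi-.155])
E
```

```text
clock: 7.75
eef_pos: [545.4, -1.9, 258.8]
tcp_rot: [-3.139, -0.009, 2.982]
contact_force: [0.2, 0.5, 1.0]
opening: 1.0
grasp_force: 0.0
clock: 7.95
eef_pos: [546.5, 2.1, 259.4]
tcp_rot: [-3.141, -0.008, 2.987]
contact_force: [0.1, 0.8, 0.1]
opening: 1.0
grasp_force: 0.0
[322.20741739 243.85189486]
[253.03496895 243.79970724]
[251.09349499 168.00888369]
[324.78756602 168.05544341]
d [-0.002  -0.0009  0.1075] rot [-0.0007 -0.0077  0.0012] t 8.0 steps 2.2 pos [546.6   2.5 259.5] F [-0.4 -0.6  0.1] op 1.0 g 0.0
```

View pics/w3.png

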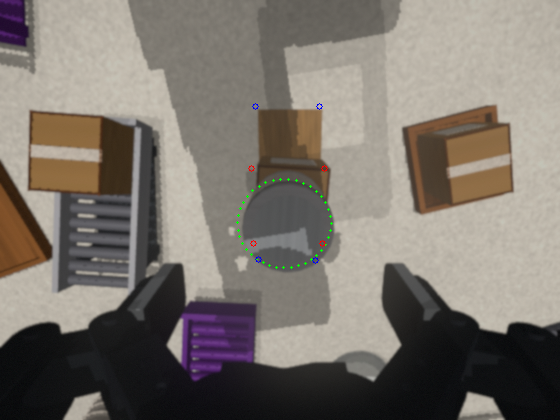

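Tin ring fits (287,223); old carton sits squarely in its tray. Grip the tin.

```bash
python3 -m crank '[[-0.002,0,0.04,0,-0.007,0,0],[-0.002,0,0.08,0,-0.007,0,0],[-0.002,0,0.105,0,-0.007,0,0],[-0.002,0,0.109,0,-0.007,0,0],[-0.002,0,0.109,0,-0.007,0,0]]' && python3 -m crank '[[0,0,0,0,0,0,1],[0,0,0,0,0,0,1],[0,0,0,0,0,0,1],[0,0,0,0,0,0,1],[0,0,0,0,0,0,1]]' 40 && python3 -m crank '[[0,0,0,0,0,0,1],[0,0,-0.01,0,0,0,1],[0,0,-0.03,0,0,0,1],[0,0,-0.06,0,0,0,1],[0,0,-0.1,0,0,0,1]]' && python3 - <<'E'
from geo import *
rows([513,366.7,200],[np.pi,0,np.pi-.155])
E
```

```text
clock: 8.5
eef_pos: [547.6, 2.2, 150.5]
tcp_rot: [-3.14, -0.002, 2.988]
contact_force: [-0.0, 0.2, 0.6]
opening: 0.996
grasp_force: 0.0
clock: 9.0
eef_pos: [549.1, 1.5, 152.8]
tcp_rot: [-3.142, 0.003, 2.987]
contact_force: [-0.5, 2.6, 7.4]
opening: 0.717
grasp_force: 42.6
clock: 9.5
eef_pos: [546.6, 1.1, 251.4]
tcp_rot: [-3.14, -0.003, 2.987]
contact_force: [0.6, -0.4, -2.9]
opening: 0.714
grasp_force: 44.0
d [0.0895 0.3561 0.051 ] rot [-0.0018 -0.0029 -0.    ] t 9.5 steps 7.4 pos [546.6   1.1 251.4] F [ 0.6 -0.4 -2.9] op 0.714 g 44.04747426509857
```

```bash
python3 -m crank '[[0.011,0.044,0,0,0,0,1],[0.022,0.089,0,0,0,0,1],[0.033,0.133,0,0,0,0,1],[0.045,0.178,0,0,0,0,1],[0.056,0.222,0,0,0,0,1]]' && python3 -m crank '[[0.011,0.044,0.01,0,0,0,1],[0.022,0.089,0.03,0,0,0,1],[0.033,0.128,0.06,0,0,0,1],[0.033,0.133,0.09,0,0,0,1],[0.033,0.133,0.1,0,0,0,1]]' && python3 - <<'E'
from geo import *
rows([513,366.7,48],[np.pi,0,np.pi-.155])
E
```

```text
clock: 10.0
eef_pos: [526.2, 230.8, 251.7]
tcp_rot: [-3.141, 0.001, 2.986]
contact_force: [0.2, 0.1, -2.4]
opening: 0.719
grasp_force: 44.4
clock: 10.5
eef_pos: [512.8, 366.0, 147.9]
tcp_rot: [-3.137, -0.003, 2.989]
contact_force: [-0.6, -0.5, -2.8]
opening: 0.717
grasp_force: 44.4
d [-0.0004  0.0012  0.0999] rot [-0.0042 -0.0032  0.0024] t 10.5 steps 2.0 pos [512.8 366.  147.9] F [-0.6 -0.5 -2.8] op 0.717 g 44.351019859313965
```

```bash
python3 -m crank '[[0,0,0.04,0,0,0,1],[0,0,0.07,0,0,0,1],[0,0,0.09,0,0,0,1],[0,0,0.097,0,0,0,1],[0,0,0.099,0,0,0,1]]' && python3 -m crank '[[0,0,0.001,0,0,0,1],[0,0,0.003,0,0,0,1],[0,0,0.004,0,0,0,1],[0,0,0.005,0,0,0,1]]'
```

```text
clock: 11.0
eef_pos: [515.0, 364.8, 51.8]
tcp_rot: [-3.14, -0.0, 2.986]
contact_force: [-0.6, -0.1, -1.9]
opening: 0.718
grasp_force: 44.6
clock: 11.4
eef_pos: [514.8, 365.7, 47.0]
tcp_rot: [-3.141, 0.0, 2.987]
contact_force: [1.8, -0.5, -2.3]
opening: 0.716
grasp_force: 44.6
```

```bash
python3 -m crank '[[0,0,0.001,0,0,0,1],[0,0,0.002,0,0,0,1],[0,0,0.003,0,0,0,1],[0,0,0.003,0,0,0,1]]'
```

```text
clock: 11.8
eef_pos: [514.8, 365.6, 44.7]
tcp_rot: [-3.141, -0.0, 2.987]
contact_force: [-2.9, -2.5, 11.7]
opening: 0.715
grasp_force: 44.6
```

```bash
python3 -m crank '[[0,0,0,0,0,0,0],[0,0,0,0,0,0,0],[0,0,0,0,0,0,0],[0,0,0,0,0,0,0],[0,0,-0.005,0,0,0,0]]' && python3 -m crank '[[0,0,-0.04,0,0,0,0],[0,0,-0.09,0,0,0,0],[0,0,-0.13,0,0,0,0],[0,0,-0.17,0,0,0,0],[0,0,-0.18,0,0,0,0]]' && python3 -m crank '[[-0.011,-0.044,0,0,0,0,0],[-0.022,-0.089,0,0,0,0,0],[-0.033,-0.133,0,0,0,0,0],[-0.045,-0.178,0,0,0,0,0],[-0.056,-0.222,0,0,0,0,0]]' && python3 -m crank '[[-0.011,-0.044,0,0,0,0,0],[-0.022,-0.089,0,0,0,0,0],[-0.032,-0.134,0,0,0,0,0],[-0.033,-0.134,0,0,0,0,0],[-0.033,-0.134,0,0,0,0,0]]' && python3 - <<'E'
from geo import *
from rig import cams
import cv2
f=cams.grab_frame("wrist"); im=f["image"][:,:,::-1].copy()
c,s=np.cos(-.155),np.sin(-.155)
for X,Y,Z in box(66,60,114): 
  u=project(f,[[552+c*X-s*Y,3.7+s*X+c*Y,Z]])[0]; print(u)
cv2.imwrite("pics/w4.png",im)
c=cv2.resize(im[80:300,200:370],None,fx=2.7,fy=2.7,interpolation=cv2.INTER_CUBIC); cv2.imwrite("pics/w4c.png",c)
rows([551,3,220],[np.pi,0,np.pi-.155])
E
```

```text
clock: 12.3
eef_pos: [514.1, 365.2, 47.8]
tcp_rot: [-3.14, -0.001, 2.987]
contact_force: [0.5, -1.4, -0.4]
opening: 1.0
grasp_force: 0.0
clock: 12.8
eef_pos: [516.5, 367.0, 233.9]
tcp_rot: [3.137, 0.005, 2.987]
contact_force: [0.2, -0.4, 0.1]
opening: 1.001
grasp_force: 0.0
clock: 13.3
eef_pos: [535.3, 135.9, 228.2]
tcp_rot: [-3.14, -0.001, 2.987]
contact_force: [0.6, 0.3, -0.5]
opening: 1.001
grasp_force: 0.0
clock: 13.8
eef_pos: [547.4, -0.8, 228.4]
tcp_rot: [-3.141, -0.001, 2.984]
contact_force: [0.2, 0.4, 0.1]
opening: 1.003
grasp_force: 0.0
[330.4199181  255.80104656]
[253.15706509 255.94715713]
[250.645227   171.65343462]
[333.7454172  171.46161815]
d [-0.0032  0.0033  0.0084] rot [-0.0008 -0.001  -0.0011] t 13.85 steps 0.2 pos [5.474e+02 3.000e-01 2.284e+02] F [ 0.2  0.9 -0.1] op 1.002 g 0.0
```

View pics/w4c.png

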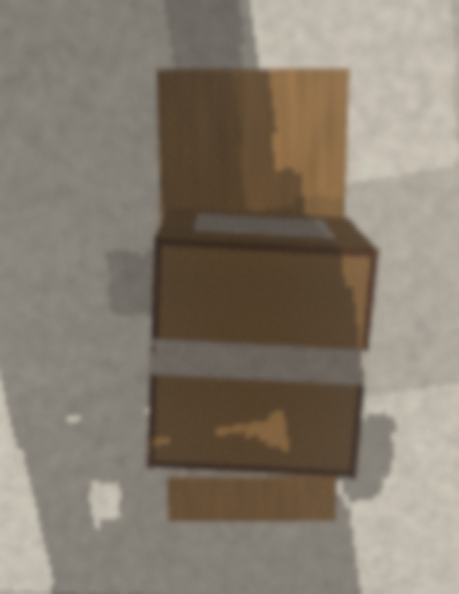

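```bash
python3 - <<'E'
from geo import *
from rig import cams
f=cams.grab_frame("wrist")
Q=lambda *p:[[200+x/2.7,80+y/2.7] for x,y in p]
n=fit(f,box(66,60,114),Q((355,475),(149,466),(157,238),(377,252)),[550,3,-.15]);print(n)
print(fit(f,box(160,62,50),Q((335,520),(168,520),(157,70),(348,70)),[550,3,-.15]))
x,y,a=n[0]; rows([x,y,94],[np.pi,0,np.pi+a])
E
```

```text
(array([ 5.51536e+02,  7.89900e+00, -2.11000e-01]), np.float64(0.58))
(array([ 5.52507e+02,  7.45400e+00, -1.51000e-01]), np.float64(0.34))
d [-0.0031  0.0077  0.1344] rot [-0.0009 -0.0009  0.0562] t 13.9 steps 2.7 pos [547.4   0.9 228.4] F [0.4 0.3 0. ] op 1.0 g 0.0
```

```bash
python3 -m crank '[[-0.003,0.006,0.03,0,0,0.056,0],[-0.003,0.006,0.07,0,0,0.056,0],[-0.003,0.006,0.11,0,0,0.056,0],[-0.003,0.006,0.134,0,0,0.056,0],[-0.003,0.006,0.138,0,0,0.056,0]]' && python3 -m crank '[[0,0,0,0,0,0,1],[0,0,0,0,0,0,1],[0,0,0,0,0,0,1],[0,0,0,0,0,0,1],[0,0,0,0,0,0,1]]' 40 && python3 -m crank '[[0,0,0,0,0,0,1],[0,0,-0.01,0,0,0,1],[0,0,-0.03,0,0,0,1],[0,0,-0.06,0,0,0,1],[0,0,-0.1,0,0,0,1]]' && python3 - <<'E'
from geo import *
p,e=lane_pose(103,140); print(p,e); rows([p[0],p[1],230],[np.pi,0,e[2]]); rows(p,e)
E
```

```text
clock: 14.4
eef_pos: [549.1, 7.1, 87.8]
tcp_rot: [-3.139, -0.006, 2.933]
contact_force: [-0.8, 0.0, 0.4]
opening: 1.001
grasp_force: 0.0
clock: 14.9
eef_pos: [552.5, 5.7, 92.2]
tcp_rot: [-3.141, 0.002, 2.931]
contact_force: [-0.6, 2.3, 7.5]
opening: 0.697
grasp_force: 44.5
clock: 15.4
eef_pos: [550.1, 5.4, 191.1]
tcp_rot: [-3.14, -0.003, 2.93]
contact_force: [1.0, 0.3, -2.1]
opening: 0.7
grasp_force: 43.6
[ 528.44822096 -185.59679767  193.39569775] [3.14159265 0.21       2.93159265]
d [-0.0187 -0.1914 -0.0386] rot [-0.002  -0.0033 -0.0011] t 15.4 steps 3.9 pos [550.1   5.4 191.1] F [ 1.   0.3 -2.1] op 0.7 g 43.64790737628937
d [-0.0188 -0.1913 -0.002 ] rot [-0.0021 -0.2133 -0.0009] t 15.4 steps 3.8 pos [550.1   5.4 191.1] F [ 1.   0.3 -2.1] op 0.7 g 43.64790737628937
```

```bash
python3 -m crank '[[-0.004,-0.045,-0.01,0,0,0,1],[-0.01,-0.09,-0.02,0,-0.05,0,1],[-0.015,-0.135,-0.01,0,-0.13,0,1],[-0.02,-0.18,-0.002,0,-0.2133,0,1],[-0.022,-0.1913,-0.002,0,-0.2133,0,1]]' && python3 -m crank '[[0,0,0,0,0,0,1],[0,0,0,0,0,0,1]]' && python3 - <<'E'
from geo import *
from rig import cams
import cv2
p,e=lane_pose(106,43.5); rows(p,e)
f=cams.grab_frame("wrist"); im=f["image"][:,:,::-1].copy()
for s in(0,66):
  for y in(-30,30):
    u=project(f,[lane_pose(s,64,y)[0]])[0]; cv2.circle(im,tuple(int(v) for v in u),3,(0,255,0),1)
cv2.imwrite("pics/w5.png",im)
E
```

```text
clock: 15.9
eef_pos: [529.8, -188.9, 192.4]
tcp_rot: [-3.139, 0.213, 2.928]
contact_force: [0.1, 0.9, -2.1]
opening: 0.698
grasp_force: 44.3
clock: 16.1
eef_pos: [533.3, -185.8, 193.5]
tcp_rot: [-3.141, 0.213, 2.93]
contact_force: [0.2, 0.5, -1.2]
opening: 0.694
grasp_force: 44.3
d [ 0.002  -0.0007  0.0956] rot [-0.0011  0.003  -0.0016] t 16.1 steps 1.9 pos [ 533.3 -185.8  193.5] F [ 0.2  0.5 -1.2] op 0.694 g 44.320632219314575
```

View pics/w5.png

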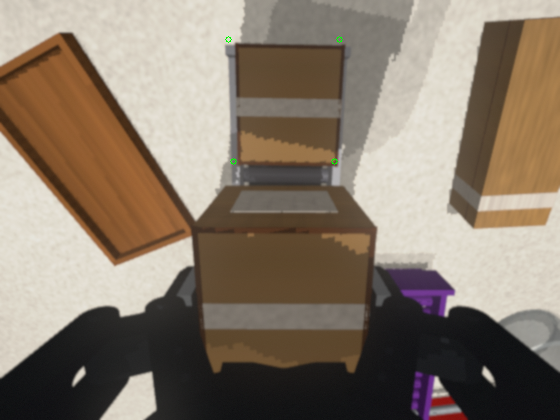

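Second carton at rows 44–163, centre column 289, so the lane is ~2 mm toward +y of my estimate; correct while lowering.

```bash
python3 -m crank '[[0.001,0.002,0.03,0,0.002,0,1],[0.001,0.002,0.06,0,0.002,0,1],[0.001,0.002,0.08,0,0.002,0,1],[0.001,0.002,0.09,0,0.002,0,1],[0.001,0.002,0.092,0,0.002,0,1]]' && python3 -m crank '[[0,0,0.001,0,0,0,1],[0,0,0.002,0,0,0,1],[0,0,0.002,0,0,0,1]]' && python3 - <<'E'
from geo import *
p,e=lane_pose(106,42); rows(p,e)
E
```

```text
clock: 16.65
eef_pos: [551.6, -186.8, 101.9]
tcp_rot: [-3.141, 0.209, 2.932]
contact_force: [0.6, 0.3, -1.1]
opening: 0.695
grasp_force: 44.2
clock: 16.95
eef_pos: [552.3, -188.2, 101.8]
tcp_rot: [-3.14, 0.212, 2.931]
contact_force: [1.2, 0.4, -2.6]
opening: 0.693
grasp_force: 44.2
d [ 0.0012 -0.0024  0.0034] rot [-0.0015  0.0024 -0.0006] t 16.95 steps 0.1 pos [ 552.3 -188.2  101.8] F [ 1.2  0.4 -2.6] op 0.693 g 44.23584759235382
```

```bash
python3 -m crank '[[0,0,0.001,0,0,0,1],[0,0,0.002,0,0,0,1],[0,0,0.003,0,0,0,1],[0,0,0.0035,0,0,0,1],[0,0,0.0035,0,0,0,1]]'
```

```text
clock: 17.45
eef_pos: [553.2, -188.5, 98.2]
tcp_rot: [-3.14, 0.213, 2.931]
contact_force: [-1.0, 0.7, 5.9]
opening: 0.698
grasp_force: 45.0
```

```bash
python3 -m crank '[[0,0,0,0,0,0,0],[0,0,0,0,0,0,0],[0,0,0,0,0,0,0],[0,0,0,0,0,0,0],[0,0,-0.005,0,0,0,0]]' && python3 -m crank '[[0,0,-0.03,0,0,0,0],[0,0,-0.06,0,0,0,0],[0,0,-0.1,0,0,0,0],[0,0,-0.14,0,0,0,0],[0,0,-0.15,0,0,0,0]]' && python3 - <<'E'
from geo import *
from rig import cams
import cv2
rows([551,6,200],[np.pi,0,np.pi-.151])
f=cams.grab_frame("wrist"); im=f["image"][:,:,::-1].copy()
for s in(0,66,132):
  for y in(-30,30):
    u=project(f,[lane_pose(s,64,y)[0]])[0]; cv2.circle(im,tuple(int(v) for v in u),3,(0,255,0),1)
cv2.imwrite("pics/w6.png",im)
E
```

```text
clock: 17.95
eef_pos: [551.2, -187.9, 101.9]
tcp_rot: [-3.141, 0.21, 2.931]
contact_force: [-0.4, 0.3, -0.2]
opening: 1.0
grasp_force: 0.0
clock: 18.45
eef_pos: [522.0, -181.9, 253.8]
tcp_rot: [-3.139, 0.217, 2.931]
contact_force: [0.2, -0.4, -1.0]
opening: 1.001
grasp_force: 0.0
d [0.0223 0.1899 0.0498] rot [-0.0086  0.2173 -0.0596] t 18.45 steps 4.0 pos [ 522.  -181.9  253.8] F [ 0.2 -0.4 -1. ] op 1.001 g 0.0
```

View pics/w6.png

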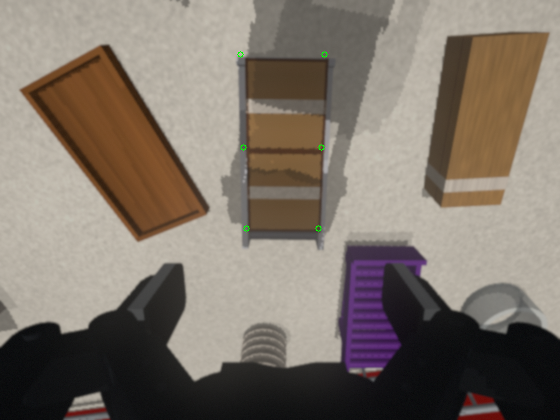

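Both cartons lie flush in the lane. Now the gift box.

```bash
python3 -m crank '[[0.006,0.045,0.01,-0.002,0.05,-0.015,0],[0.012,0.09,0.02,-0.004,0.11,-0.03,0],[0.017,0.135,0.03,-0.006,0.17,-0.045,0],[0.0223,0.18,0.045,-0.0086,0.2173,-0.0596,0],[0.0223,0.1899,0.0498,-0.0086,0.2173,-0.0596,0]]' && python3 -m crank '[[0,0,0,0,0,0,0],[0,0,0,0,0,0,0]]' && python3 - <<'E'
from geo import *
rows([551,6,37],[np.pi,0,np.pi-.151])
E
```

```text
clock: 19.0
eef_pos: [549.4, 10.4, 192.6]
tcp_rot: [3.14, -0.011, 2.994]
contact_force: [0.2, -1.4, -0.6]
opening: 0.996
grasp_force: 0.0
clock: 19.2
eef_pos: [548.9, 6.1, 194.7]
tcp_rot: [3.141, -0.007, 2.991]
contact_force: [-0.1, -0.8, 0.2]
opening: 0.998
grasp_force: 0.0
d [-3.300e-03  1.000e-04  1.577e-01] rot [ 0.0006 -0.0074  0.0005] t 19.2 steps 3.2 pos [548.9   6.1 194.7] F [-0.1 -0.8  0.2] op 0.998 g 0.0
```

```bash
python3 -m crank '[[-0.003,0,0.04,0,-0.007,0,0],[-0.003,0,0.08,0,-0.007,0,0],[-0.003,0,0.12,0,-0.007,0,0],[-0.003,0,0.15,0,-0.007,0,0],[-0.003,0,0.158,0,-0.007,0,0]]' && python3 -m crank '[[0,0,0,0,0,0,1],[0,0,0,0,0,0,1],[0,0,0,0,0,0,1],[0,0,0,0,0,0,1],[0,0,0,0,0,0,1]]' 50 && python3 -m crank '[[0,0,0,0,0,0,1],[0,0,-0.01,0,0,0,1],[0,0,-0.05,0,0,0,1],[0,0,-0.1,0,0,0,1],[0,0,-0.15,0,0,0,1]]' && python3 -m crank '[[0,0,-0.03,0,0,0,1],[0,0,-0.04,0,0,0,1],[0,0,-0.04,0,0,0,1]]' && python3 - <<'E'
from geo import *
rows([510.4,-359.8,228],[np.pi,0,np.pi+.205])
E
```

```text
clock: 19.7
eef_pos: [549.2, 5.0, 35.1]
tcp_rot: [3.141, -0.003, 2.989]
contact_force: [-0.6, -0.2, 1.1]
opening: 1.0
grasp_force: 0.0
clock: 20.2
eef_pos: [552.6, 6.3, 39.1]
tcp_rot: [3.14, 0.003, 2.991]
contact_force: [-1.6, -4.0, 8.7]
opening: 0.715
grasp_force: 57.4
clock: 20.7
eef_pos: [550.5, 6.5, 189.3]
tcp_rot: [3.14, -0.0, 2.991]
contact_force: [1.6, -0.1, -3.5]
opening: 0.717
grasp_force: 57.6
clock: 21.0
eef_pos: [551.7, 6.4, 228.7]
tcp_rot: [3.14, 0.003, 2.991]
contact_force: [-0.3, -0.0, -3.7]
opening: 0.712
grasp_force: 57.9
d [-1.420e-02 -3.683e-01  1.000e-04] rot [ 0.0011  0.0036 -0.3557] t 21.0 steps 7.4 pos [551.7   6.4 228.7] F [-0.3 -0.  -3.7] op 0.712 g 57.904536724090576
```

```bash
python3 -m crank '[[-0.002,-0.046,0,0,0,0,1],[-0.004,-0.092,0,0,0,0,1],[-0.006,-0.138,0,0,0,0,1],[-0.008,-0.184,0,0,0,0,1],[-0.009,-0.23,0,0,0,0,1]]' && python3 -m crank '[[-0.002,-0.046,0,0,0,-0.1,1],[-0.004,-0.092,0,0,0,-0.2,1],[-0.005,-0.138,0,0,0.002,-0.3,1],[-0.005,-0.138,0,0,0.003,-0.356,1],[-0.005,-0.138,0,0,0.003,-0.356,1]]' && python3 - <<'E'
from geo import *
from rig import cams
import cv2
rows([510.4,-359.8,47],[np.pi,0,np.pi+.205])
f=cams.grab_frame("wrist"); im=f["image"][:,:,::-1].copy()
c,s=np.cos(.205),np.sin(.205)
for X,Y,Z in box(196,98,18):
  u=project(f,[[510.4+c*X-s*Y,-359.8+s*X+c*Y,Z]])[0]; cv2.circle(im,tuple(int(v) for v in u),3,(0,255,0),1)
cv2.imwrite("pics/w7.png",im)
E
```

```text
clock: 21.5
eef_pos: [523.9, -223.5, 224.2]
tcp_rot: [3.139, -0.003, 2.991]
contact_force: [1.5, -0.2, -4.8]
opening: 0.716
grasp_force: 57.9
clock: 22.0
eef_pos: [508.1, -359.9, 223.6]
tcp_rot: [3.136, -0.005, -2.938]
contact_force: [-0.4, -0.4, -4.3]
opening: 0.712
grasp_force: 58.2
d [-0.0031 -0.0013  0.1766] rot [ 0.0052 -0.0051 -0.0014] t 22.0 steps 3.5 pos [ 508.1 -359.9  223.6] F [-0.4 -0.4 -4.3] op 0.712 g 58.218834400177
```

View pics/w7.png

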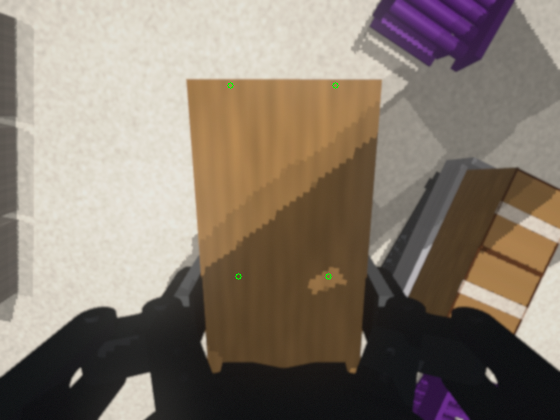

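```bash
python3 -m crank '[[-0.002,-0.001,0.04,0.003,-0.003,0,1],[-0.002,-0.001,0.08,0.003,-0.003,0,1],[-0.002,-0.001,0.12,0.003,-0.003,0,1],[-0.002,-0.001,0.15,0.003,-0.003,0,1],[-0.002,-0.001,0.17,0.003,-0.003,0,1]]' && python3 -m crank '[[0,0,0.002,0,0,0,1],[0,0,0.003,0,0,0,1],[0,0,0.003,0,0,0,1]]' && python3 - <<'E'
from geo import *
rows([510.4,-359.8,45],[np.pi,0,np.pi+.205])
E
```

```text
clock: 22.55
eef_pos: [510.1, -357.1, 53.2]
tcp_rot: [3.139, -0.002, -2.937]
contact_force: [0.3, -0.8, -4.0]
opening: 0.715
grasp_force: 58.1
clock: 22.85
eef_pos: [512.4, -359.8, 54.9]
tcp_rot: [-3.139, 0.002, -2.936]
contact_force: [-0.3, 0.4, -2.9]
opening: 0.715
grasp_force: 58.0
d [0.002  0.0004 0.0099] rot [-0.0024  0.0021  0.0002] t 22.85 steps 0.2 pos [ 512.4 -359.8   54.9] F [-0.3  0.4 -2.9] op 0.715 g 58.02721917629242
```

```bash
python3 -m crank '[[0.001,0,0.003,0,0,0,1],[0.001,0,0.006,0,0,0,1],[0.001,0,0.0075,0,0,0,1],[0.001,0,0.0085,0,0,0,1],[0.001,0,0.0085,0,0,0,1]]'
```

```text
clock: 23.35
eef_pos: [510.6, -360.1, 45.4]
tcp_rot: [-3.14, 0.001, -2.937]
contact_force: [-0.5, -0.3, -3.9]
opening: 0.713
grasp_force: 58.1
```

```bash
python3 -m crank '[[0,0,0.001,0,0,0,1],[0,0,0.0015,0,0,0,1],[0,0,0.002,0,0,0,1],[0,0,0.002,0,0,0,1]]'
```

```text
clock: 23.75
eef_pos: [510.7, -360.3, 45.2]
tcp_rot: [-3.14, 0.001, -2.937]
contact_force: [-5.6, 2.0, 14.3]
opening: 0.717
grasp_force: 60.4
```

```bash
python3 -m crank '[[0,0,0,0,0,0,0],[0,0,0,0,0,0,0],[0,0,0,0,0,0,0],[0,0,0,0,0,0,0],[0,0,-0.005,0,0,0,0]]' && python3 -m crank '[[0,0,-0.03,0,0,0,0],[0,0,-0.06,0,0,0,0],[0,0,-0.1,0,0,0,0],[0,0,-0.15,0,0,0,0],[0,0,-0.19,0,0,0,0]]' && python3 -m crank '[[0.04,0,-0.02,0,0,0,0],[0.08,0,-0.04,0,0,0,0],[0.12,0,-0.04,0,0,0,0],[0.12,0,-0.04,0,0,0,0],[0.12,0,-0.04,0,0,0,0]]' && python3 - <<'E'
from geo import *
from rig import cams
import cv2
f=cams.grab_frame("top"); im=f["image"][:,:,::-1]
cv2.imwrite("pics/t9.png",cv2.convertScaleAbs(cv2.resize(im[150:270,110:440],None,fx=2.4,fy=2.4,interpolation=cv2.INTER_CUBIC),alpha=1.4))
f=cams.grab_frame("scene"); cv2.imwrite("pics/s9.png",cv2.resize(f["image"][120:320,60:460+20,::-1],None,fx=1.9,fy=1.9))
E
```

```text
clock: 24.25
eef_pos: [510.3, -359.9, 47.9]
tcp_rot: [-3.141, 0.0, -2.936]
contact_force: [-0.2, 0.0, -0.1]
opening: 0.999
grasp_force: 0.0
clock: 24.75
eef_pos: [510.6, -360.1, 241.5]
tcp_rot: [-3.139, 0.002, -2.936]
contact_force: [0.8, -0.3, 0.1]
opening: 0.999
grasp_force: 0.0
clock: 25.25
eef_pos: [392.3, -384.6, 279.0]
tcp_rot: [-3.139, 0.002, -2.938]
contact_force: [1.0, 0.0, -0.0]
opening: 1.004
grasp_force: 0.0
```

View pics/t9.png

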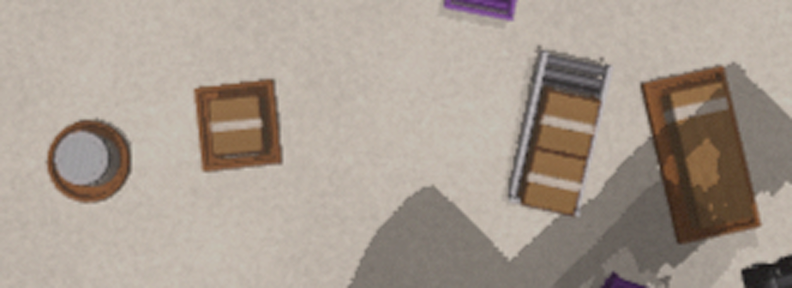

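View pics/s9.png

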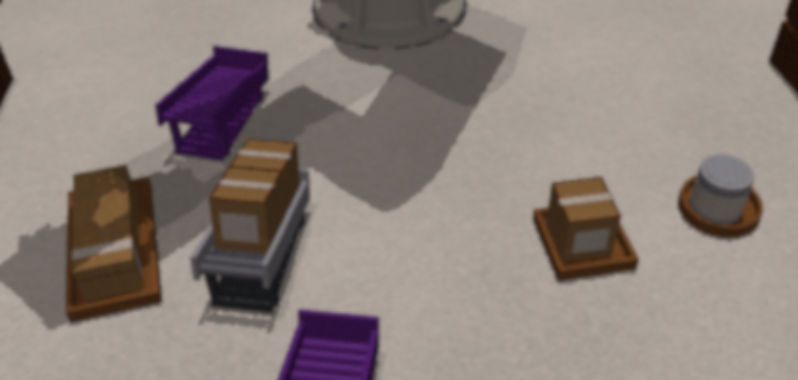

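```bash
python3 - <<'E'
from geo import *
from rig import cams
f=cams.grab_frame("top")
p=[[110+82/2.4,150+158/2.4]]*2
print("tin",fit(f,[[0,0,66]]*2,p,[510,366,0]))
p=[[110+x/2.4,150+y/2.4] for x,y in((207,100),(261,96),(264,152),(212,157))]
print("old",fit(f,box(66,60,70),p,[551,188,0.1]))
E
```

```text
tin (array([513.108, 362.115,   0.   ]), np.float64(0.0))
old (array([5.46876e+02, 1.84527e+02, 6.70000e-02]), np.float64(0.24))
```

```bash
python3 -c "
from rig import sign_off
print(sign_off())"
```

```text
the job is handed in; nothing more can be done
None
```

The job is handed in at about 25 s on the robot's clock; the judge returned no verdict. In the final pictures the old carton, tin and gift box stand in their trays, the second carton is at the stop, and the new carton lies flat behind it.

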